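Make up a check load of slotted masses and put the spares back

ROBOT

A 6-joint arm with a two-finger parallel gripper is mounted at the origin on the work surface. World frame = base frame: x ahead of the robot, y to its left, z up, the work surface at z = 0. Lengths are in mm, angles in rad, forces in N, time in s.
With the tool pointing down it reaches from about 325 to 1000 mm from the base axis. Payload 5.1 kg.
Tool frame: the origin (TCP) lies at the very end of the fingers, on their centre line; the grasp point (between the pads) lies 19 mm behind it; z points along the fingers, y is the line along which they close (so a half turn about z gives the same grasp; the last joint's range is limited). The gripper opens to 85 mm and grips with 20 to 120 N. Pads are 22 mm wide; open, the fingers measure 114 mm over their backs; the gripper's body (76 mm by 85 mm) begins 54 mm behind the grasp point. The pads swing forward as they close: fully open they stand 13 mm farther back than shut.
Start: joints at [1.032, 0.124, 1.65, -0, 1.367, -0.083], TCP at [286.135, 583.619, 231.322] pointing down, gripper open.
Joint ranges: [-2.61, 2.61], [-1.02, 2.33], [0.03, 2.71], [-1.35, 4.49], [0.32, 2.68], [-2.91, 2.91]. Speed limits (rad/s): [2.57, 2.57, 3.14, 3.14, 3.14, 3.14].

INTERFACE

Orientations are given as a 3x3 rotation matrix whose columns are the frame's x, y, z axes.
In Python, from plant import move_ptp, move_straight, move_j, gripper_to, wait, inverse_kinematics, read_state, snapshot, camera_model, MotionError, sign_off gives the robot as it stands. The module is installed in compiled form; this text tells all that it offers. Calls block until the motion is done:
- move_ptp(position, orientation): joint-space move of the TCP to a pose.
- move_straight(position, feed=150, rot=None): straight line of the TCP; rot=None keeps the orientation; feed is the mean speed in mm/s.
- move_j(angles): joint-space move.
- gripper_to(opening): finger opening in mm; the grip force is fixed at half the most; returns when the fingers have stopped.
- wait(seconds).
- inverse_kinematics(position, orientation): joint angles nearest the present ones, or None.
- read_state(): the state.
- snapshot(name): name is "scene" or "top" or "wrist"; returns the picture (400x640x3 uint8, red, green, blue); there is no depth.
- camera_model(name): a dict with "fx", "fy", "cx", "cy" (pixels), "extrinsics" (4x4, takes a point from world to camera coordinates). Camera axes: x right, y up, looking along -z (the intrinsics and any distortion apply to the point x, -y, -z); pixel columns grow to the right and rows downward; lengths in mm; the calibration is good to about 2 mm. A picture is of the moment at which its call begins: read the wrist's pose just before it. camera_model takes no time and is no camera call; for the wrist camera it gives the pose at the moment of the call.
A pose or a line that the arm cannot do raises MotionError and nothing moves.
- sign_off(): hands the job in; it is judged then, once.
The state is a dict: "t": time; "joints": joint angles; "joint_velocities": joint speeds; "joint_torque": joint torques, N m; "tool_pos": TCP position; "tcp_rot": TCP orientation; "wrist_force": force on the tool from outside, world axes, zero at the start; "moment": the same for the moment, N m; "grip_width": finger opening in mm; "grip_force": force on a finger pad.
Only numpy, scipy, OpenCV 4.12 (cv2) and the standard library are available. Lean on these libraries where they do the work, as an engineer would, in place of code of your own. Each camera call takes 0.05 s, during which the arm holds its last target. There are 200 camera calls.

TASK

Make up the check load for the force gauge: put the black slotted mass on the weight hanger first and the brass one on top of it, both lying flat around the stem with their slots pointing to opposite sides so that neither can slide off. Put the two spare masses back fully down in the recesses that fit them, the blue one in the wide wooden holder and the steel one in the narrow one. Leave the gear cup where it stands.

Things in the scene. Friction and masses are not known exactly. Their poses are not given: they have to be found in the camera images.
- black_mass: Black painted slotted disc mass, 62 mm across, 18 mm thick, about 345 g, lying flat with z up. Origin: centre of its underside. A 12 mm wide straight slot runs along its own +x from 5 mm behind the centre out through the rim (mouth flared to 18 mm), so the two rims across its y axis are whole and good to grip.
- brass_mass: Brass slotted disc mass, 54 mm across, 18 mm thick, about 300 g, lying flat with z up. Origin: centre of its underside. A 12 mm wide straight slot runs along its own +x from 5 mm behind the centre out through the rim (mouth flared to 18 mm), so the two rims across its y axis are whole and good to grip.
- blue_mass: Blue painted slotted disc mass, 46 mm across, 18 mm thick, about 180 g, lying flat with z up. Origin: centre of its underside. A 12 mm wide straight slot runs along its own +x from 5 mm behind the centre out through the rim (mouth flared to 18 mm), so the two rims across its y axis are whole and good to grip.
- steel_mass: Bare grey steel slotted disc mass, 36 mm across, 18 mm thick, about 112 g, lying flat with z up. Origin: centre of its underside. A 12 mm wide straight slot runs along its own +x from 5 mm behind the centre out through the rim (mouth flared to 18 mm), so the two rims across its y axis are whole and good to grip.
- black_mass_slot (a point): Mouth of the black mass's slot: on its +x rim, 31 mm from its centre, at the height of its top face.
- brass_mass_slot (a point): Mouth of the brass mass's slot: on its +x rim, 27 mm from its centre, at the height of its top face.
- hanger: Brass weight hanger standing fixed in its loading stand (grey 90 mm square plate, 12 mm high, with a dark post). Origin: on the table, under the stem's axis; z up. The hanger's round foot plate (48 mm across) has its top at 34 mm; a 6 mm thick upright stem rises from it and ends in a small eye, 10 mm wide, 92 mm above the table at its tip. The 12 mm slots pass over stem and eye.
- wide_holder: Fixed wooden block, 84 mm square, 14 mm high, with a round recess of 54 mm diameter, 6 mm deep (floor 8 mm above the table) lined blue: the home of the blue mass. Origin: centre of its underside.
- narrow_holder: Fixed wooden block, 74 mm square, 14 mm high, with a round recess of 44 mm diameter, 6 mm deep (floor 8 mm above the table) lined pale grey: the home of the steel mass. Origin: centre of its underside.
- gear: Loose steel gear cup, 47 mm across its teeth, 26 mm high, standing on its hub among the other things; a measured workpiece to be left where it is. Origin: centre of its underside.
Not all that is in view belongs to the job. Leave any orange or turquoise look-alike of the hanger alone.

How it is judged (in metres and radians):
At the end, for the whole second after the job is handed in: Black mass flat on the hanger foot plate, brass mass flat on the black one, both within 8 mm of the stem, slot mouths 41 mm or more apart (about 90 degrees); blue mass on the floor of the wide recess, steel mass on that of the narrow one, within 8 mm of centre; all released and at rest (horizontal distance between each of black_mass, brass_mass and hanger below 0.008 m and z of black_mass in the frame of hanger between 0.03 and 0.037 m and angle between each of black_mass, brass_mass, blue_mass, steel_mass's own z axis and vertical below 0.08 rad and linear speed of each of black_mass, brass_mass, blue_mass, steel_mass below 0.02 m/s and z of brass_mass in the frame of hanger between 0.048 and 0.055 m and horizontal distance between black_mass_slot and brass_mass_slot above 0.041 m and horizontal distance between blue_mass and wide_holder below 0.008 m and z of blue_mass in the frame of wide_holder between 0.004 and 0.011 m and horizontal distance between steel_mass and narrow_holder below 0.008 m and z of steel_mass in the frame of narrow_holder between 0.004 and 0.011 m); the robot touches nothing.
It fails at once if the gear cup is pushed more than 20 mm from where it stood (distance of gear from where it was at the start of the episode above 0.02 m).
It also fails if it takes over 112 s, if anything falls off the work surface, if the arm or the gripper's body presses on something with over 40 N, if the wrist force passes 120 N, or if a joint passes its speed limit or range.

## Working session

There is one attempt and no reset: what is moved stays moved. The work goes in short steps, each a Python script; the robot and the scene stay as the last script left them, time stands still between calls to the robot, and variables do not carry over. Pictures are saved under pics/ and viewed, at most 14 in all, crops included, and the job is handed in when it is done.

```bash
mkdir -p pics; python3 - <<'E'
from plant import *
import cv2,numpy as np
for n in("top","scene"):
    im=snapshot(n); cv2.imwrite(f"pics/{n}0.png",im[:,:,::-1]); m=camera_model(n); print(n,{k:(np.round(v,3).tolist() if k=="extrinsics" else v) for k,v in m.items()})
s=read_state();print(s["t"],s["tool_pos"],s["tcp_rot"],s["grip_width"])
E
```

```text
top {'fx': 464.43894535955286, 'fy': 464.43894535955286, 'cx': 317.34553622562186, 'cy': 203.5359405739704, 'extrinsics': [[0.007, -1.0, -0.009, -2.414], [1.0, 0.007, 0.029, -486.765], [-0.029, -0.009, 1.0, -1117.532], [0.0, 0.0, 0.0, 1.0]]}
scene {'fx': 439.43884741183814, 'fy': 439.43884741183814, 'cx': 312.8433026900088, 'cy': 196.63718253822105, 'extrinsics': [[0.867, 0.498, -0.002, -449.81], [-0.281, 0.492, 0.824, 107.649], [0.412, -0.714, 0.567, -1188.069], [0.0, 0.0, 0.0, 1.0]]}
0.1 [285.84877733 583.15137591 230.14333349] [[-8.97920374e-01  4.40156788e-01 -1.00232970e-03]
 [ 4.40157899e-01  8.97918821e-01 -1.67759107e-03]
 [ 1.61607603e-04 -1.94752653e-03 -9.99998091e-01]] 85.03552195584092
```

View pics/top0.png

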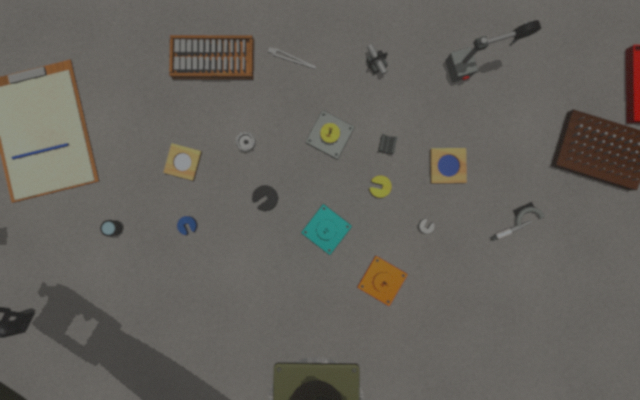

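View pics/scene0.png

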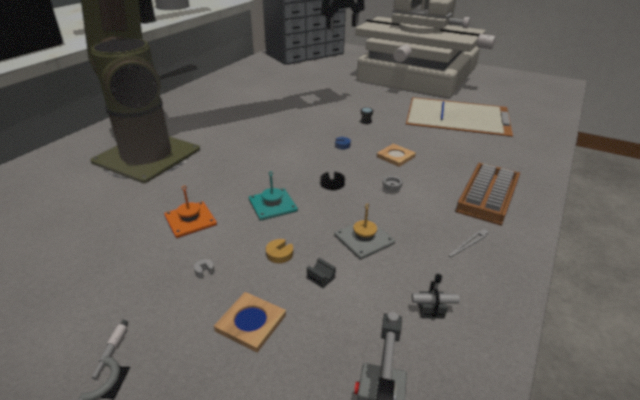

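The top view shows black (265,198), brass (381,187), blue (187,226), steel (427,227), gear (246,142), wide holder (449,165) and narrow holder (183,162). There are three hanger candidates: grey plate with brass (330,133), turquoise (327,229) and orange (383,281). The grey and brass one fits the description, and the other two are the look-alikes. Next I'll take close wrist views of each, which also gives the confirming crop.

```bash
cat > h.py <<'E'
from plant import *
import cv2,numpy as np
def cast(m,px,z):
    E=np.array(m["extrinsics"]);R,t=E[:3,:3],E[:3,3]
    px=np.atleast_2d(px).astype(float)
    d=np.c_[(px[:,0]-m["cx"])/m["fx"],-(px[:,1]-m["cy"])/m["fy"],-np.ones(len(px))]@R
    c=-R.T@t
    return c+d*((z-c[2])/d[:,2])[:,None]
def proj(m,P):
    E=np.array(m["extrinsics"]);p=np.atleast_2d(P)@E[:3,:3].T+E[:3,3]
    return np.c_[m["cx"]-m["fx"]*p[:,0]/p[:,2],m["cy"]+m["fy"]*p[:,1]/p[:,2]]
def down(a):  # tool x at yaw a, z down
    c,s=np.cos(a),np.sin(a); return np.array([[c,s,0],[s,-c,0],[0,0,-1.]])
def yawnear(a,p):  # pick half turn by the smaller last-joint angle
    best=None
    for k in(-1,0,1):
        q=inverse_kinematics(p,down(a+k*np.pi))
        if q is not None and (best is None or abs(q[5])<best[0]): best=(abs(q[5]),a+k*np.pi)
    return best[1]
E
python3 - <<'E'
from h import *
import pickle
m=camera_model("top")
px=dict(blue=(187,226,18),narrow=(183,162,14),black=(265,198,18),hanger=(330,133,34),brass=(381,187,18),steel=(427,227,18),wide=(449,165,14),gear=(246,142,26))
P={k:cast(m,v[:2],v[2])[0] for k,v in px.items()}
for k in P:print(k,P[k].round(0))
out={};tiles=[]
for k in list(P)[:7]:
    p=P[k].copy(); p[2]=230
    a=yawnear(np.arctan2(p[1],p[0])+np.pi,p)
    move_ptp(p,down(a)); 
    M=camera_model("wrist"); im=snapshot("wrist"); out[k]=(M,im)
    u=proj(M,P[k])[0]; print(k,round(a,2),u.round(0),read_state()["t"])
    t=im[:,:,::-1].copy(); cv2.circle(t,tuple(int(x) for x in u),3,(0,0,255),-1); cv2.putText(t,k,(10,30),0,1,(0,0,255),2); tiles.append(cv2.resize(t,(266,166),interpolation=cv2.INTER_AREA))
pickle.dump((P,out),open("v.pkl","wb"))
tiles+= [tiles[0]*0]*2
cv2.imwrite("pics/w1.png",np.vstack([np.hstack(tiles[i:i+3]) for i in(0,3,6)]))
print(M["fx"],M["cx"],M["cy"])
E
```

```text
blue [430. 314.  18.]
narrow [585. 327.  14.]
black [499. 127.  18.]
hanger [654. -28.  34.]
brass [ 527. -151.   18.]
steel [ 432. -261.   18.]
wide [ 582. -315.   14.]
gear [632. 173.  26.]
blue 0.63 [321. 170.] 1.5333
narrow 0.51 [321. 169.] 2.25
black 0.25 [321. 170.] 3.175
hanger -0.04 [322. 173.] 4.1083
brass -0.28 [322. 170.] 4.9
steel -0.54 [322. 170.] 5.5833
wide -0.5 [322. 168.] 6.3083
324.2645190801289 320.4232297486851 198.20256756660024
```

View pics/w1.png

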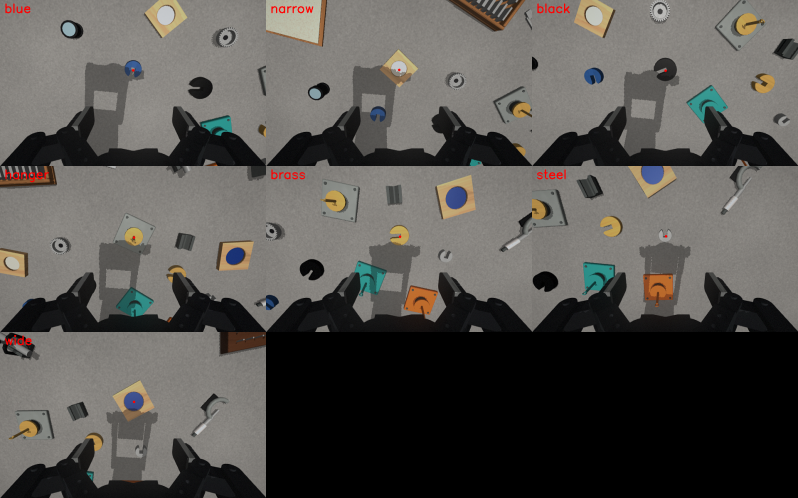

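```bash
cat >> h.py <<'E'
RAD=dict(blue=23,black=31,brass=27,steel=18,wide=27,narrow=22,hanger=24)
ZT=dict(blue=18,black=18,brass=18,steel=18,wide=14,narrow=14,hanger=34)
def mask(k,im):
    hsv=cv2.cvtColor(im,cv2.COLOR_RGB2HSV);H,S,V=[hsv[:,:,i].astype(int) for i in range(3)]
    if k in("blue","wide"): return (H>105)&(H<130)&(S>110)
    if k in("brass","hanger"): return (H>15)&(H<32)&(S>110)
    if k=="black": return V<50
    if k=="narrow": return (S<60)&(V>110)
    return (V>135)&(S<60)
def measure(k,M,im,p,z=None,slot=True):
    z=ZT[k] if z is None else z;R=RAD[k]
    u=proj(M,p)[0]; s=np.linalg.norm(proj(M,p+[R,0,0])[0]-u)
    mk=mask(k,im).astype(np.uint8)
    yy,xx=np.mgrid[:400,:640]; mk[np.hypot(xx-u[0],yy-u[1])>1.5*s]=0
    n,l,st,ce=cv2.connectedComponentsWithStats(mk)
    i=1+np.argmax(st[1:,4]); mk=(l==i).astype(np.uint8)
    c=max(cv2.findContours(mk,0,cv2.CHAIN_APPROX_NONE)[0],key=cv2.contourArea)[:,0]
    Q=cast(M,c,z)[:,:2]
    (x,y),r=cv2.minEnclosingCircle(Q.astype(np.float32)); ctr=np.array([x,y]); a=None
    g=cast(M,np.c_[xx.ravel(),yy.ravel()],z)[:,:2]-ctr
    hole=(np.hypot(*g.T)<0.85*R)&(mk.ravel()==0); 
    if hole.sum()>3:a=np.arctan2(*g[hole].mean(0)[::-1])
    return ctr,r,a,mk
E
cat > show.py <<'E'
from h import *
import pickle
P,out=pickle.load(open("v.pkl","rb"));T=[]
for k,(M,im) in out.items():
    ctr,r,a,mk=measure(k,M,im,P[k]); print(k,ctr.round(1),round(r,1),RAD[k],a if a is None else round(a,3),P[k].round(0)[:2])
    t=im[:,:,::-1].copy(); u=proj(M,P[k])[0].astype(int); x0,y0=max(u[0]-45,0),max(u[1]-45,0)
    t=cv2.resize(t[y0:y0+90,x0:x0+90],(198,198),interpolation=cv2.INTER_CUBIC)
    f=198/90
    th=np.linspace(0,6.28,60);c=proj(M,np.c_[ctr[0]+RAD[k]*np.cos(th),ctr[1]+RAD[k]*np.sin(th),0*th+ZT[k]])
    for q in c:cv2.circle(t,tuple(((q-[x0,y0]+.5)*f).astype(int)),1,(0,0,255),-1)
    if a is not None:
        q=proj(M,[*(ctr+RAD[k]*np.array([np.cos(a),np.sin(a)])),ZT[k]])[0];cv2.circle(t,tuple(((q-[x0,y0]+.5)*f).astype(int)),3,(0,255,0),-1)
    T.append(t)
T.append(T[0]*0)
cv2.imwrite("pics/w2.png",np.vstack([np.hstack(T[:4]),np.hstack(T[4:])]))
E
python3 show.py
```

```text
blue [433.8 316.8] 23.0 23 -2.747 [430. 314.]
narrow [587.6 330.4] 21.3 22 None [585. 327.]
black [501.7 128.6] 31.3 31 1.874 [499. 127.]
hanger [656.3 -27.2] 23.8 24 None [654. -28.]
brass [ 531.3 -149.6] 27.2 27 1.275 [ 527. -151.]
steel [ 436.  -260.9] 17.5 18 -0.504 [ 432. -261.]
wide [ 583.3 -314.7] 25.5 27 None [ 582. -315.]
```

View pics/w2.png

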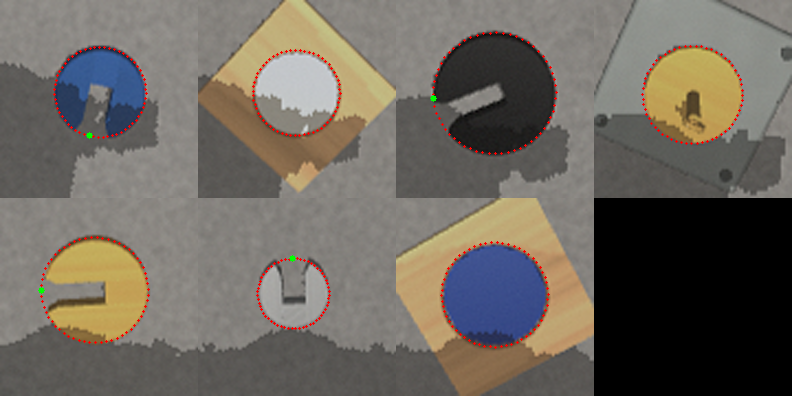

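The wrist crops confirm the right objects. The circles fit the given radii, and the hanger is the brass foot on the grey plate. The black slot lies partly in shadow, so I'll take its angle from the unshadowed views.

```bash
python3 - <<'E'
from h import *
import pickle
P,out=pickle.load(open("v.pkl","rb"))
for k,v in (("black","blue"),("black","brass"),("black","steel"),("blue","black"),("brass","hanger"),("brass","steel"),("steel","brass")):
    M,im=out[v]
    c,r,a,mk=measure(k,M,im,P[k]); print(k,v,c.round(1),round(r,1),a and round(a,3))
E
```

```text
black blue [499.7 133.9] 34.7 2.133
black brass [503.4 120.8] 36.4 2.223
black steel [499.1 117.4] 39.1 2.055
blue black [435.8 311.6] 26.4 -2.865
brass hanger [ 540.9 -149.3] 29.2 3.044
brass steel [ 529.4 -153.2] 29.0 1.342
steel brass [ 431.3 -263.2] 26.6 -0.009
```

```bash
cat >> h.py <<'E'
H=np.array([656.3,-27.2])
def st(tag):
    s=read_state(); print(tag,round(s["t"],1),s["tool_pos"].round(1),"w",round(s["grip_width"],1),"gf",round(s["grip_force"],1),"F",np.round(s["wrist_force"],1))
def pick(xy,yaw,h,op,lift=130):
    move_ptp([*xy,70],down(yaw)); move_straight([*xy,h],100); gripper_to(op); st("grip")
    move_straight([*xy,lift],200); st("lift")
E
python3 - <<'E'
from h import *
print(inverse_kinematics([501.7,128.6,3],down(2.15-np.pi)),inverse_kinematics([531.3,-149.6,3],down(1.29)))
move_j(read_state()["joints"]) if 0 else None
pick([501.7,128.6],2.15-np.pi,3,55)
print(inverse_kinematics([H[0]+55,H[1],130],down(0)))
move_ptp([H[0]+55,H[1],130],down(0)); st("pre")
M=camera_model("wrist");im=snapshot("wrist");cv2.imwrite("pics/pre1.png",im[:,:,::-1]); print(proj(M,[*H,92]),proj(M,[*H,34]))
E
```

```text
[ 1.47249383e-01  9.80055167e-02  2.10165206e+00 -4.44089210e-16
  9.41935075e-01  2.70963836e+00] [-3.71728971e-01  1.66708327e-01  2.02427135e+00 -4.44089210e-16
  9.50612974e-01 -9.09326437e-02]
grip 9.2 [502.7 128.7   4.6] w 58.8 gf 64.6 F [-2.  -0.1  6.3]
lift 10.0 [500.4 128.4 128.3] w 59.2 gf 65.2 F [-0.2 -0.5 -3.3]
[-1.13592510e-01  3.29766075e-01  1.58331936e+00 -4.44089210e-16
  1.22850722e+00  1.45720382e+00]
pre 11.2 [710.2 -26.6 128.3] w 59.0 gf 65.2 F [-1.4  0.2 -3.3]
[[322.34252324 310.04030933]] [[321.98390446 265.24471453]]
```

View pics/pre1.png

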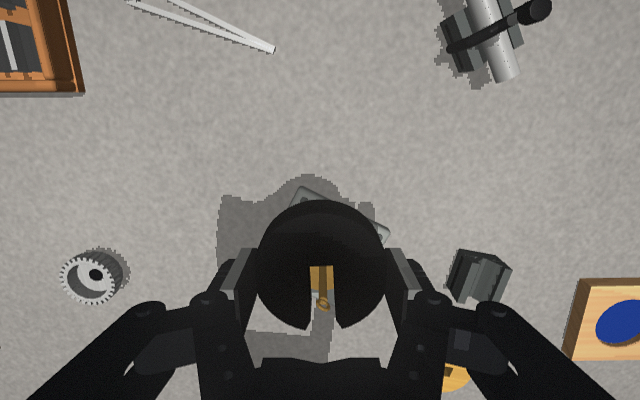

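The mass is gripped level. Its slot runs down the image, with the inner end at (321,266) and the mouth at (324,327). The stem and eye at (322,302) line up with it. I'll check the disc's offset along tool x, then slide it on.

```bash
python3 - <<'E'
from h import *
s=read_state();M=camera_model("wrist")
for z in (140,143):
    q=cast(M,[[321,266],[256,265],[386,265]],z); print(z,(q[:,:2]-s["tool_pos"][:2]).round(1))
off=cast(M,[321,266],143)[0,0]-5-s["tool_pos"][0]; print("disc x offset",off)
off=np.clip(off,-6,6)
x1=H[0]-off
move_straight([x1+55,H[1],130]); move_straight([x1+55,H[1],42],120); st("low")
for d in (30,15,8,3,0.5):
    move_straight([x1+d,H[1],42],60); st(d)
    f=read_state()["wrist_force"]
    if np.hypot(f[0],f[1])>12: print("contact");break
cv2.imwrite("pics/pre2.png",snapshot("wrist")[:,:,::-1])
E
```

```text
140 [[  4.5   0.3]
 [  5.   29.6]
 [  5.  -28.9]]
143 [[  6.1   0.3]
 [  6.7  28.9]
 [  6.6 -28.3]]
disc x offset 1.1492699620903295
low 12.3 [711.  -27.3  43. ] w 59.5 gf 65.2 F [ 0.6 -0.2 -3. ]
30 12.9 [685.  -27.2  42.2] w 59.4 gf 65.2 F [ 0.1 -0.8 -2.6]
15 13.3 [669.7 -27.2  41.9] w 59.1 gf 65.2 F [ 0.3 -0.2 -3.3]
8 13.6 [662.8 -27.2  41.9] w 58.9 gf 65.2 F [-0.2 -0.5 -3.8]
3 13.8 [657.8 -27.2  41.9] w 59.0 gf 65.2 F [ 0.1  0.3 -3.3]
0.5 14.1 [655.6 -27.2  42. ] w 58.7 gf 65.2 F [ 0.1  0.1 -3.1]
```

View pics/pre2.png

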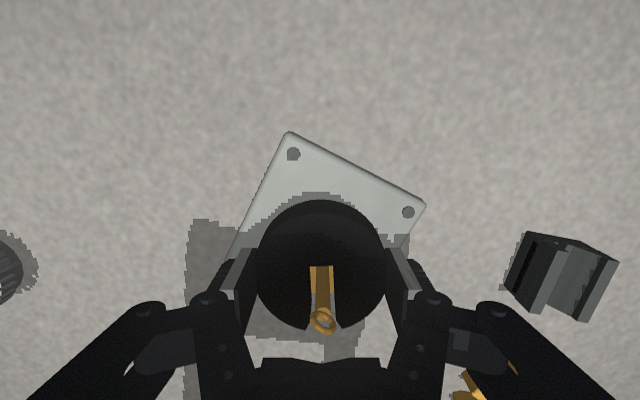

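The eye at (323,320) sits in the slot with no side force. Next I lower and release black, then pick brass.

```bash
cat >> h.py <<'E'
def lower(z0,zmin,thr=3.,step=1.,up0=None):
    s=read_state();x,y=s["tool_pos"][:2]; f0=s["wrist_force"][2]; z=z0
    while z>zmin:
        z-=step; move_straight([x,y,z],25); 
        f=read_state()["wrist_force"][2]
        if f-f0>thr: break
    st("landed cmd z %.1f"%z); return z
E
python3 - <<'E'
from h import *
z=lower(42,34.5)
gripper_to(82); st("open")
p=read_state()["tool_pos"]; move_straight([p[0],p[1],130],150)
M=camera_model("wrist");im=snapshot("wrist");cv2.imwrite("pics/b1.png",im[:,:,::-1])
c,r,a,_=measure("black",M,im,np.array([*H,52]),z=52);print(c,r,a)
pick([531.3,-149.6],1.29,3,48)
move_ptp([H[0]-60,H[1],150],down(0)); st("pre")
M=camera_model("wrist");s=read_state();im2=snapshot("wrist");cv2.imwrite("pics/b12.png",np.hstack([im,im2])[150:,::,::-1][:, 100:1180][:, :].copy() if 0 else cv2.resize(np.vstack([im[100:,:,::-1],im2[100:,:,::-1]]),(640,600)))
E
```

```text
landed cmd z 38.0 15.1 [655.9 -27.2  38.7] w 59.3 gf 65.6 F [-2.4 -0.6  1.4]
open 15.5 [656.  -27.3  38.3] w 82.1 gf 0.0 F [-0.3  0.1  0.6]
[658.30786133 -27.44682884] 32.17763137817383 3.1389861506440897
grip 18.9 [ 532.3 -150.     4.5] w 51.2 gf 63.2 F [-1.6  0.6  5.5]
lift 19.7 [ 530.  -149.1  128.1] w 51.5 gf 63.1 F [-0.1 -0.8 -4.5]
pre 21.0 [595.7 -27.3 148.9] w 51.4 gf 63.1 F [-0.1  0.8 -2.2]
```

View pics/b12.png

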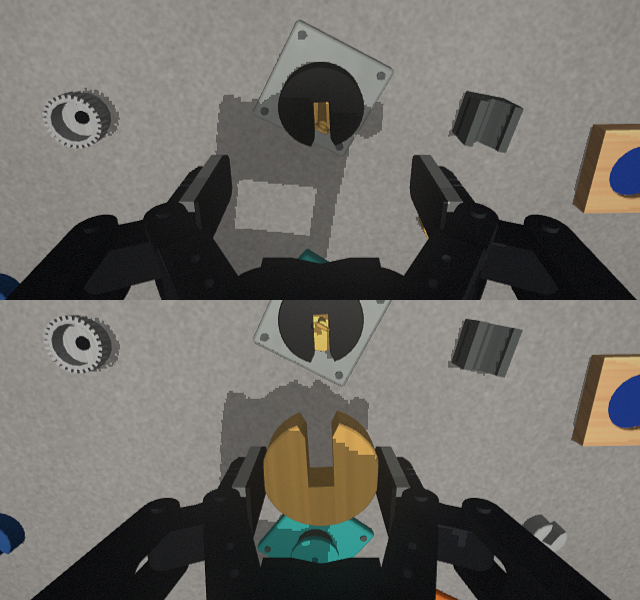

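Black lies flat on the foot around the stem, slot towards -x, about 2 mm off the fitted centre. Brass is held with its slot towards +x. Next I slide it on.

```bash
python3 - <<'E'
from h import *
move_straight([H[0]-60,H[1],60],150)
for d in (30,15,8,3,0):
    move_straight([H[0]-d,H[1],60],60); st(d)
    f=read_state()["wrist_force"]
    if np.hypot(f[0],f[1])>12: print("contact");break
z=lower(60,53)
gripper_to(80); st("open")
p=read_state()["tool_pos"]; move_straight([p[0],p[1],150],150)
M=camera_model("wrist");im=snapshot("wrist")
c,r,a,_=measure("brass",M,im,np.array([*H,70]),z=70);print(c,r,a)
pick([436,-260.9],-0.504,8,28)
W=np.array([587.6,330.4])
pw=yawnear(0.5,[*W,130]); move_ptp([*W,130],down(pw)); st("pre")
M=camera_model("wrist");im2=snapshot("wrist");print(proj(M,[*W,14]))
cv2.imwrite("pics/c1.png",cv2.resize(np.vstack([im[100:,:,::-1],im2[100:,:,::-1]]),(640,600)))
E
```

```text
30 22.5 [626.3 -27.1  59.8] w 51.1 gf 63.1 F [-0.4  0.  -2.9]
15 22.9 [641.7 -27.2  60.1] w 51.0 gf 63.1 F [-0.2 -0.1 -3.7]
8 23.2 [648.7 -27.2  60.1] w 51.0 gf 63.1 F [-0.8 -0.6 -2.9]
3 23.4 [653.6 -27.3  60.1] w 51.7 gf 63.1 F [-0.4 -0.3 -3.6]
0 23.7 [656.4 -27.2  60. ] w 51.5 gf 63.1 F [ 0.4 -0.5 -2.5]
landed cmd z 55.0 24.9 [656.7 -27.2  56.5] w 51.1 gf 63.9 F [-3.8  1.1  4.6]
open 25.3 [656.5 -27.2  54.9] w 80.4 gf 0.0 F [-0.7  0.1  0.3]
[659.10516357 -26.64990234] 28.031269073486328 0.04712447019530291
grip 28.7 [ 436.6 -261.4    9. ] w 33.3 gf 59.5 F [-1.3  0.6  6. ]
lift 29.4 [ 435.1 -260.2  128.3] w 33.2 gf 59.7 F [-0.8 -0.1 -1.9]
pre 31.6 [588.  329.3 130. ] w 33.7 gf 59.7 F [-0.   0.3 -1.3]
[[319.01058081 194.50873642]]
```

View pics/c1.png

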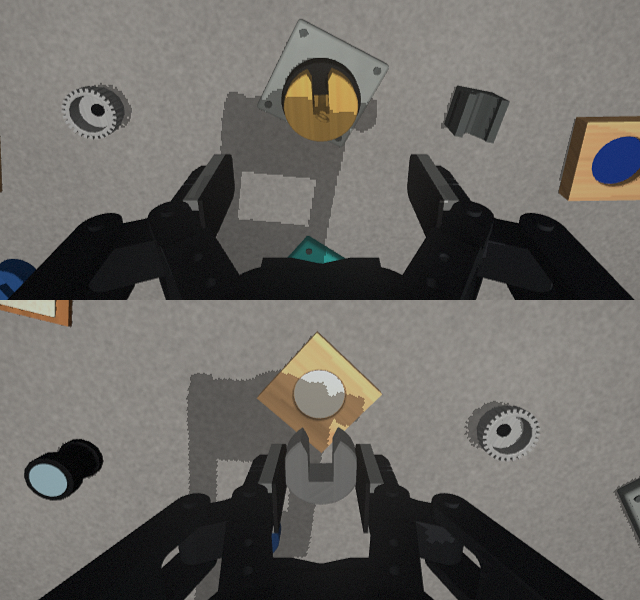

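Brass is around the stem on top of black with opposite slots. Steel is above the narrow holder, whose recess at (319,194) is where it was predicted. Next I lower steel and do blue.

```bash
python3 - <<'E'
from h import *
W=np.array([587.6,330.4])
move_straight([*W,26],120); z=lower(26,15,thr=2.5)
gripper_to(55); p=read_state()["tool_pos"]; move_straight([p[0],p[1],110],150); st("up")
M=camera_model("wrist");im=snapshot("wrist")
c,r,a,_=measure("steel",M,im,np.array([*W,26]),z=26);print(c,r,a)
B=[433.8,316.8]; yb=yawnear(-2.80,[*B,8]); print(yb)
gripper_to(75); pick(B,yb,8,38)
V=np.array([583.3,-314.7]); yv=yawnear(-0.5,[*V,130]); move_ptp([*V,130],down(yv))
move_straight([*V,28],120); M=camera_model("wrist"); im2=snapshot("wrist"); st("over")
z=lower(28,15,thr=2.5)
gripper_to(65); p=read_state()["tool_pos"]; move_straight([p[0],p[1],110],150); st("up")
M=camera_model("wrist");im3=snapshot("wrist")
c,r,a,_=measure("blue",M,im3,np.array([*V,26]),z=26);print(c,r,a)
cv2.imwrite("pics/d1.png",np.vstack([im[150:350,:,::-1],im2[150:350,:,::-1],im3[150:350,:,::-1]]))
E
```

```text
landed cmd z 16.0 35.2 [588.7 330.9  17.1] w 33.4 gf 60.4 F [-3.1 -1.6  5.9]
up 36.3 [587.7 330.4 108.9] w 54.5 gf 0.0 F [-0.7  0.4 -0.7]
[591.70599365 332.69680786] 19.735591888427734 -2.626532737458581
-2.8
grip 40.3 [434.7 317.4   9.5] w 42.8 gf 60.5 F [-0.6 -0.8  5.4]
lift 41.0 [432.8 316.2 128.4] w 42.8 gf 61.1 F [-0.5  0.3 -1.9]
over 44.5 [ 584.3 -315.3   29.5] w 42.7 gf 61.1 F [ 0.6  0.6 -1.6]
landed cmd z 22.0 46.0 [ 584.5 -315.5   22.7] w 42.6 gf 61.4 F [-2.1  0.7  3.1]
up 47.1 [ 583.7 -314.9  109.1] w 65.1 gf 0.0 F [-0.1 -1.1 -0.3]
[ 587.48016357 -316.9675293 ] 24.170246124267578 0.3684083243034764
```

View pics/d1.png

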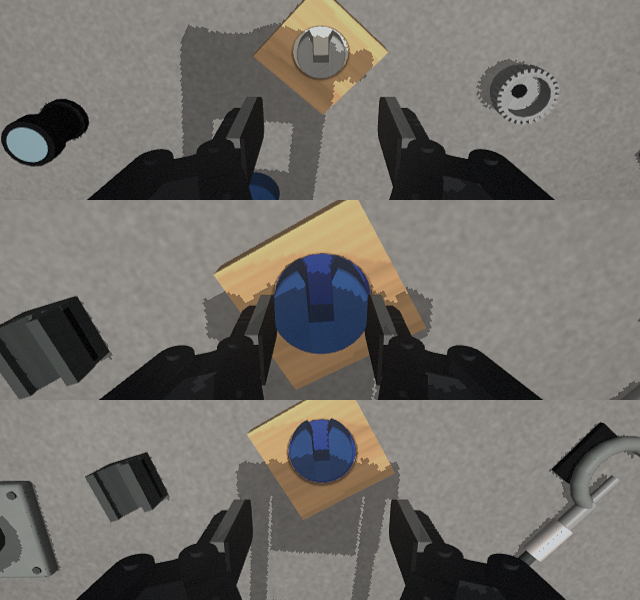

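Steel looks seated: it landed at command 16. Blue touched at 22, about 6 mm early, so it is probably resting on the recess rim. I'll look closer at both.

```bash
cat > look.py <<'E'
from h import *
import sys
V=np.array([583.3,-314.7])
def look(xy,k,z,zz=150,back=50):
    # put camera straight over the object
    p=np.array([*xy,zz]);a=np.arctan2(p[1],p[0]);p[:2]-=back*np.array([np.cos(a),np.sin(a)])
    move_ptp(p,down(yawnear(a,p))); wait(.15); M=camera_model("wrist"); im=snapshot("wrist")
    E=np.array(M["extrinsics"]); print("cam",(-E[:3,:3].T@E[:3,3]).round(0))
    c,r,al,_=measure(k,M,im,np.array([*xy,z]),z=z); print(k,c.round(1),round(r,1),RAD[k],al)
    u=proj(M,[*xy,z])[0].astype(int); x0,y0=max(u[0]-80,0),max(u[1]-80,0)
    return cv2.resize(im[y0:y0+160,x0:x0+160,::-1],(400,400),interpolation=cv2.INTER_CUBIC),M,im
E
python3 - <<'E'
from look import *
t1,M,im=look(V,"blue",26)
# wood outline
hsv=cv2.cvtColor(im,cv2.COLOR_RGB2HSV); mk=((hsv[:,:,0]<25)&(hsv[:,:,1]>70)).astype(np.uint8)
c=max(cv2.findContours(mk,0,cv2.CHAIN_APPROX_NONE)[0],key=cv2.contourArea)[:,0]
print("wood",cv2.minAreaRect(cast(M,c,14)[:,:2].astype(np.float32)))
cv2.imwrite("pics/e1.png",t1); st("")
E
```

```text
cam [ 607. -327.  289.]
blue [ 584.9 -315.5] 25.6 23 -0.06393370998605757
wood ((581.5467529296875, -314.1312255859375), (82.38090515136719, 83.85611724853516), 0.886810302734375)
 47.7 [ 539.1 -290.8  148.1] w 64.9 gf 0.0 F [ 0.1 -0.5 -0.8]
```

View pics/e1.png

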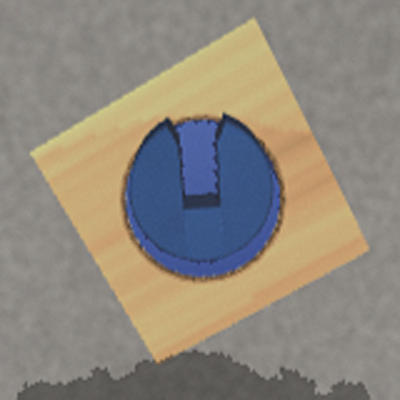

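Blue's slot corners at (167,118) and (225,115) overlap the recess edge (row ~120). The disc is about 4 mm too far outward and perched on the outer rim. I'll re-grip it, shift it inward and lower it again.

```bash
python3 - <<'E'
from look import *
yv=yawnear(-0.5,[*V,130]); u=np.array([.88,-.475])
move_ptp([*V,70],down(yv)); move_straight([*V,21],100); gripper_to(38); st("grip")
move_straight([*V,26],50); N=V-4.2*u; move_straight([*N,26],50); st("shift")
z=lower(26,15.5,thr=2.5)
gripper_to(65); st("open"); p=read_state()["tool_pos"]; move_straight([p[0],p[1],110],150)
t1,M,im=look(V,"blue",26)
t2,M,im=look(np.array([587.6,330.4]),"steel",26)
cv2.imwrite("pics/e2.png",np.hstack([t1,t2])); st("")
E
```

```text
grip 49.2 [ 584.  -315.3   22.4] w 42.3 gf 60.4 F [-1.4 -0.1  3.9]
shift 49.7 [ 578.9 -312.3   25.3] w 42.4 gf 60.9 F [ 0.3  0.2 -1.9]
landed cmd z 21.0 50.9 [ 579.5 -312.6   21.8] w 42.4 gf 61.4 F [1.3 0.3 2.2]
open 51.3 [ 578.6 -312.1   20.6] w 64.9 gf 0.0 F [0.5 0.2 0. ]
cam [ 607. -327.  289.]
blue [ 583.6 -314.7] 24.5 23 0.9385469388367246
cam [612. 343. 291.]
steel [588.  330.5] 20.3 18 0.5118358246837926
 54.9 [544.4 305.2 150. ] w 65.3 gf 0.0 F [ 0.4 -0.1 -0.6]
```

View pics/e2.png

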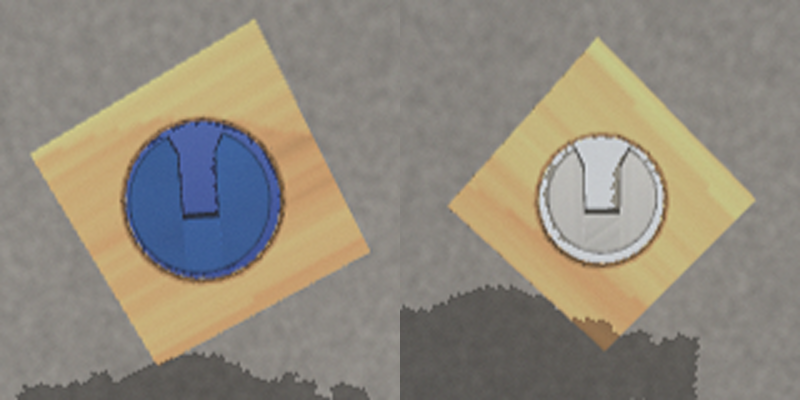

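Both discs now have lining showing all round, with blue at (200,203) in the recess at (203,199), so neither can be resting on its rim. Last check is the hanger stack and gear.

```bash
python3 - <<'E'
from look import *
t,M,im=look(H,"brass",70,zz=200)
p=read_state()["tool_pos"]; move_straight([p[0]-60,p[1],260])
s=snapshot("scene"); m=camera_model("scene"); u=proj(m,[*H,50])[0].astype(int); print(u)
sc=cv2.resize(s[u[1]-50:u[1]+50,u[0]-50:u[0]+50,::-1],(400,400),interpolation=cv2.INTER_CUBIC)
cv2.imwrite("pics/f.png",np.hstack([t,sc])); st("")
E
```

```text
cam [683. -26. 341.]
brass [657.  -26.7] 26.9 27 0.045278016959885134
[366 221]
 57.2 [546.2 -23.8 258.9] w 65.1 gf 0.0 F [ 0.5  0.2 -0.5]
```

View pics/f.png

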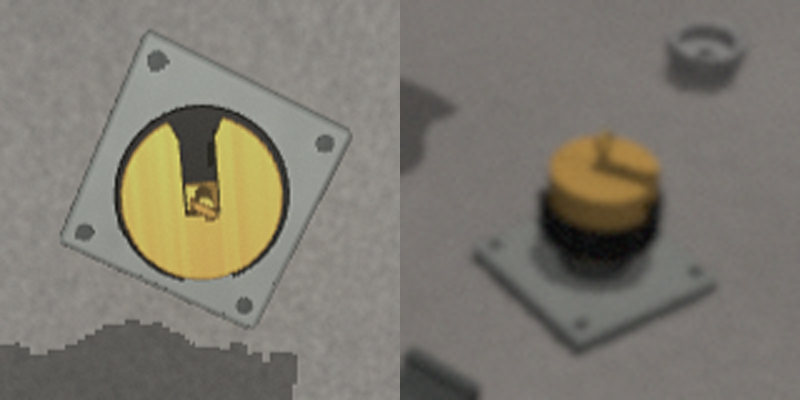

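The stack is flat and centred: brass at (202,195) lies over black, with the stem in the slot. The gear is undisturbed, so I'm handing in.

```bash
python3 -c "
from plant import *
print(sign_off())"
```

```text
the job is handed in; nothing more can be done
None
```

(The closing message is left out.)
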